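# Probe the tang bore and lay out the blade that fits

### The job

Take the depth rod from the tool stand, feel down to the bottom of the bore in the leaning handle blank in the middle of the bench without ramming it, and put the rod back upright in a hole of the stand. Then take from the grey board the blade whose tang matches that bore (3 mm shorter than the bore is deep) and lay it flat across the two rails of the empty wooden rest in front of the blank, its guard between the rails. Leave the other two blades and everything else where they are.

Things in the scene. Friction and masses are not known exactly. Their poses are not given: they have to be found in the camera images.
- bore: the bore of the handle blank to work on: a wooden blank 36 x 44 x 112 mm (x, y, z) clamped leaning in the middle cradle. Origin at the centre of the bore's mouth, in the blank's upper end, 124 mm above the bench; z points out along the bore, 32 degrees from vertical, leaning towards the robot within 0.3 rad. Round blind bore 16 mm across, 43, 65 or 87 mm deep, not marked: 3 mm more than its tang
- cradle: the fixed plywood glue-up cradle in the middle of the bench that holds that blank: base 150 x 100 x 18 mm, origin under its centre, x away from the robot. A clamp bar with wing nuts crosses the blank's far side 50 mm below the mouth. Two more such cradles with blanks of other depths are pushed aside, far left and far right of the bench: not part of the job
- rod: depth rod: a steel rod 8 mm across and 112 mm long, ringed every 10 mm, with a square wooden grip 20 x 20 x 50 mm on its upper end (flats along x and y); origin at the rod's tip, z towards the grip, the grip's centre at z = 137 mm, top at 162 mm; 60 to 130 g. It starts upright, standing loosely in a hole of the stand
- stand: fixed wooden tool stand 200 x 56 x 62 mm; origin at the centre of its underside, x along its length, z up. Four blind holes 13 mm across, slightly bevelled, in a row at x = -66, -22, 22, 66 mm (y = 0), floors 6 mm above the underside. The rod, the awl and the round file stand in three of them in any order, one hole is empty
- blade_short: flat steel blade without handle; origin at the centre of its brass guard (12 mm along x, 32 wide, 20 high); x points to the tip (blade 80 mm long, 26 wide, 4.5 thick), the stick tang (9 wide, 4.5 thick) runs from the guard to -x and is 40 mm long; z is up, square to the flat; 126 g. The three blades differ only in tang length
- blade_mid: flat steel blade without handle; origin at the centre of its brass guard (12 mm along x, 32 wide, 20 high); x points to the tip (blade 80 mm long, 26 wide, 4.5 thick), the stick tang (9 wide, 4.5 thick) runs from the guard to -x and is 62 mm long; z is up, square to the flat; 135 g. The three blades differ only in tang length
- blade_long: flat steel blade without handle; origin at the centre of its brass guard (12 mm along x, 32 wide, 20 high); x points to the tip (blade 80 mm long, 26 wide, 4.5 thick), the stick tang (9 wide, 4.5 thick) runs from the guard to -x and is 84 mm long; z is up, square to the flat; 144 g. The three blades differ only in tang length
- board: fixed grey board 130 x 200 x 12 mm carrying two parallel rails; origin at the centre of its underside; the rails run along y at x = -30 and +30 mm, are 12 mm wide and their tops are 36 mm above the underside (24 mm above the board). The three blades lie across the rails, guards between them, about 62 mm apart along y, blade to +x
- rest: fixed wooden blade rest, empty: base 110 x 70 x 12 mm with two parallel rails; origin at the centre of its underside; the rails run along y (70 mm long) at x = -30 and +30 mm, are 12 mm wide, tops 36 mm above the underside, so there is a 48 mm gap between them. A blade laid on it lies along the rest's x, either way round, with its guard's centre 38 mm above the underside
- awl: awl standing in the stand, pear-shaped wooden handle 29 mm across, top 166 mm above the bench; origin at its tip; leave alone
- round_file: round file standing in the stand, wooden handle 24 mm across, top 178 mm above the bench; origin at its tip; leave alone
- glue: glue bottle 34 mm across, 125 mm high, standing between the cradle and what is to the left of it; origin under its centre; leave alone
- oil_tin: oil tin 34 mm across, 100 mm high, standing between the cradle and what is to the right of it; origin under its centre; leave alone
- hammer: hammer 240 mm long lying at the back; leave alone
- burnisher: burnisher with a wooden handle, 150 mm long, 32 mm high, lying near the robot on the right; leave alone
- scales: two wooden handle scales stacked, 115 x 38 x 18 mm, lying near the robot on the left; leave alone
- pot: steel pot 72 mm across, 85 mm high, at the back; leave alone
Not all that is in view belongs to the job. What is shaped like the rest but black or pink is not meant.

How it is judged:
On the way, in this order (a step that is already met when the one before it is completed fails the run):
1. the rod's tip has felt the bottom of the bore in the blank in the middle of the bench (within 4 mm of it) (((horizontal distance between blank_p_c0 and bore below 0.12 m and x of rod in the frame of bore between -0.012 and 0.012 m and y of rod in the frame of bore between -0.012 and 0.012 m and z of rod in the frame of bore between -0.069 and -0.061 m) or (horizontal distance between blank_q_c0 and bore below 0.12 m and x of rod in the frame of bore between -0.012 and 0.012 m and y of rod in the frame of bore between -0.012 and 0.012 m and z of rod in the frame of bore between -0.091 and -0.083 m) or (horizontal distance between blank_r_c0 and bore below 0.12 m and x of rod in the frame of bore between -0.012 and 0.012 m and y of rod in the frame of bore between -0.012 and 0.012 m and z of rod in the frame of bore between -0.047 and -0.039 m))), for 0.1 s.
2. the rod stands in a hole of the stand again (x of rod in the frame of stand between -0.085 and 0.085 m and y of rod in the frame of stand between -0.012 and 0.012 m and z of rod in the frame of stand between 0 and 0.014 m and angle between rod's own z axis and vertical below 0.2 rad), for 0.2 s.
3. the blade whose tang matches the bore lies across the rest's rails (((horizontal distance between blank_p_c0 and bore below 0.12 m and x of blade_mid in the frame of rest between -0.021 and 0.021 m and y of blade_mid in the frame of rest between -0.025 and 0.025 m and z of blade_mid in the frame of rest between 0.033 and 0.044 m and angle between the x axis of blade_mid and the x axis of rest, either way round below 0.35 rad and angle between blade_mid's own x axis and vertical between 1.47 and 1.67 rad) or (horizontal distance between blank_q_c0 and bore below 0.12 m and x of blade_long in the frame of rest between -0.021 and 0.021 m and y of blade_long in the frame of rest between -0.025 and 0.025 m and z of blade_long in the frame of rest between 0.033 and 0.044 m and angle between the x axis of blade_long and the x axis of rest, either way round below 0.35 rad and angle between blade_long's own x axis and vertical between 1.47 and 1.67 rad) or (horizontal distance between blank_r_c0 and bore below 0.12 m and x of blade_short in the frame of rest between -0.021 and 0.021 m and y of blade_short in the frame of rest between -0.025 and 0.025 m and z of blade_short in the frame of rest between 0.033 and 0.044 m and angle between the x axis of blade_short and the x axis of rest, either way round below 0.35 rad and angle between blade_short's own x axis and vertical between 1.47 and 1.67 rad))), for 0.2 s.
At the end, for the whole second after the job is handed in: Rod upright (0.2 rad) in a stand hole, tip within 8 mm of its floor. The matching blade at rest on both rails of the rest, level (0.1 rad), along its x (0.35 rad, either way round), guard within 21 mm (x), 25 mm (y) of its centre, 33 to 44 mm up. Other blades moved under 20 mm (all of step 2 and linear speed of rod below 0.02 m/s and ((horizontal distance between blank_p_c0 and bore below 0.12 m and x of blade_mid in the frame of rest between -0.021 and 0.021 m and y of blade_mid in the frame of rest between -0.025 and 0.025 m and z of blade_mid in the frame of rest between 0.033 and 0.044 m and angle between the x axis of blade_mid and the x axis of rest, either way round below 0.35 rad and angle between blade_mid's own x axis and vertical between 1.47 and 1.67 rad and linear speed of blade_mid below 0.02 m/s and distance of each of blade_short, blade_long from where it was at the start of the episode below 0.02 m) or (horizontal distance between blank_q_c0 and bore below 0.12 m and x of blade_long in the frame of rest between -0.021 and 0.021 m and y of blade_long in the frame of rest between -0.025 and 0.025 m and z of blade_long in the frame of rest between 0.033 and 0.044 m and angle between the x axis of blade_long and the x axis of rest, either way round below 0.35 rad and angle between blade_long's own x axis and vertical between 1.47 and 1.67 rad and linear speed of blade_long below 0.02 m/s and distance of each of blade_short, blade_mid from where it was at the start of the episode below 0.02 m) or (horizontal distance between blank_r_c0 and bore below 0.12 m and x of blade_short in the frame of rest between -0.021 and 0.021 m and y of blade_short in the frame of rest between -0.025 and 0.025 m and z of blade_short in the frame of rest between 0.033 and 0.044 m and angle between the x axis of blade_short and the x axis of rest, either way round below 0.35 rad and angle between blade_short's own x axis and vertical between 1.47 and 1.67 rad and linear speed of blade_short below 0.02 m/s and distance of each of blade_mid, blade_long from where it was at the start of the episode below 0.02 m))); the robot touches nothing.
It fails at once if a bystander on the bench (glue, oil tin, hammer, burnisher, scales, pot) is moved over 40 mm (distance of any of glue, oil_tin, hammer, burnisher, scales, pot from where it was at the start of the episode above 0.04 m).
It fails at once if the awl or the round file is moved over 30 mm (distance of any of awl, round_file from where it was at the start of the episode above 0.03 m).
It fails at once if the rod is rammed into the blank (over 60 N) (contact force between rod and blank_p_c0 above 60 N or contact force between rod and blank_q_c0 above 60 N or contact force between rod and blank_r_c0 above 60 N).
It also fails if it takes over 72 s, if anything falls off the work surface, if the arm or the gripper's body presses on something with over 40 N, if the wrist force passes 120 N, or if a joint passes its speed limit or range.

### The arm

A 6-joint arm with a two-finger parallel gripper is mounted at the origin on the work surface. World frame = base frame: x ahead of the robot, y to its left, z up, the work surface at z = 0. Lengths are in m, angles in rad, forces in N, time in s.
With the tool pointing down it reaches from about 0.3 to 0.775 m from the base axis. Payload 14.6 kg.
Tool frame: the origin (TCP) lies on the centre line of the jaws, within the pads' length; the fingertips stand 19 mm ahead of it and the grasp point (between the pads) is the TCP; y points along the fingers, x is the direction in which the jaws open and shut, and the axes are right-handed (so a half turn about y gives the same grasp; the last joint's range is limited). The gripper opens to 94 mm and grips with 3 to 60 N. Pads are 16 mm wide; open, the fingers measure 119 mm over their backs; the gripper's body (75 mm by 177 mm) begins 78 mm behind the grasp point.
Start: joints at [-1.21, 0.3, 1.521, -0, 1.321, -0.067], TCP at [0.228, -0.5, 0.224] pointing down, gripper open.
Joint ranges: [-3.03, 3.03], [-0.79, 2.21], [0.23, 2.52], [-1.04, 4.18], [0, 3.07], [-2.55, 2.55]. Speed limits (rad/s): [2.22, 2.22, 2.57, 3.14, 3.14, 3.14].

### API

Orientations are given as [roll, pitch, yaw] about the fixed x, y, z axes, in that order (R = Rz(yaw) Ry(pitch) Rx(roll)).
In Python, from station import get_obs, cams, workorder gives the robot as it stands.
- The arm moves only by the shell command python3 -m handwheel 'ROWS' [FORCE]. ROWS is JSON, a list of rows, each an object of numbers: "fingers": the opening, from -1 (shut) to 1 (fully open); "x", "y", "z": the shift along the tool's x, y, z in m; "spin": the turn about the tool's y in degrees. In form: [{"fingers": .., "x": .., "y": .., "z": .., "spin": ..}, ...]. A call has exactly 10 rows; each row is the pose to reach, as a shift and turn from the pose commanded when the call began, along the tool's axes at that moment; what a row does not reach only later rows make up. A row lasts 1/10 s, in which the tool goes at most 50 mm and 8.59 degrees, less where a joint would pass 70% of its speed; a pose out of reach is approached as far as the arm can. A call with a gripper value outside its range is refused whole. The fingers move at their own pace and stop on an object; FORCE is the grip in N (left out, the last holds). Time passes only in rows, so rows that repeat a pose let the fingers close, or fill a call up. It gives the time, the measured TCP pose, the force and the opening at its end, in the units of the state.
- get_obs(): the state, without advancing time (a new reading comes with each control period).
- cams.camera(name): name is "scene" or "top" or "wrist"; returns (picture, depth): 400x640x3 uint8, red, green, blue; 400x640 float32, m along the optical axis (not along the pixel's ray), 0 where there is no reading.
- cams.get_calibration(name): a dict with "fx", "fy", "cx", "cy" (pixels), "view" (4x4, takes a point from world to camera coordinates). Camera axes: x right, y down, z forward; pixel columns grow to the right and rows downward; lengths in m; the calibration is good to about 2 mm. A picture is of the moment at which its call begins: read the wrist's pose just before it. get_calibration takes no time and is no camera call; for the wrist camera it gives the pose at the moment of the call.
- workorder.hand_in(): hands the job in, once; it reports no verdict.
The state is a dict: "time_s": time; "qpos": joint angles; "joint_vel": joint speeds; "tau": joint torques, N m; "ee_pos": TCP position; "eef_rot": TCP orientation; "force": force on the tool from outside, world axes, zero at the start; "moment": the same for the moment, N m; "grip_width": finger opening in m.
Only numpy, scipy, OpenCV 4.12 (cv2) and the standard library are available. Lean on these libraries where they do the work, as an engineer would, in place of code of your own. Each camera call takes 0.05 s, during which the arm holds its last target. There are 200 camera calls.

## Working session

There is one attempt and no reset: what is moved stays moved. The work goes in short steps, Python scripts to look and compute and a shell command to move; the robot and the scene stay as the last step left them, time stands still between calls to the robot, and variables do not carry over. Pictures are saved under pics/ and viewed, about 8 in all and at most 12, crops included, and the job is handed in when it is done.

```bash
mkdir -p pics; ls; cat > h.py <<'E'
import numpy as np, cv2
from station import get_obs, cams, workorder
from scipy.spatial.transform import Rotation as R
np.set_printoptions(precision=4,suppress=True)
def snap(n,f=None):
    c=cams.get_calibration(n); p,d=cams.camera(n)
    np.savez(f'pics/{f or n}.npz',p=p,d=d,v=np.array(c['view']),k=[c['fx'],c['fy'],c['cx'],c['cy']])
    cv2.imwrite(f'pics/{f or n}.png',p[:,:,::-1])
def world(f):
    a=np.load(f'pics/{f}.npz'); fx,fy,cx,cy=a['k']; d=a['d']; v,u=np.mgrid[:400,:640]
    P=np.stack([(u-cx)/fx*d,(v-cy)/fy*d,d,np.ones_like(d)],-1)@np.linalg.inv(a['v']).T
    P=P[...,:3]; P[d==0]=np.nan
    return P
def proj(f,p):
    a=np.load(f'pics/{f}.npz'); fx,fy,cx,cy=a['k']; c=a['v']@np.append(p,1); return np.array([c[0]/c[2]*fx+cx,c[1]/c[2]*fy+cy])
def crop(f,x0,y0,x1,y1,s,o):
    a=np.load(f'pics/{f}.npz')['p'][y0:y1,x0:x1,::-1]; cv2.imwrite(f'pics/{o}.png',cv2.resize(a,None,fx=s,fy=s,interpolation=cv2.INTER_CUBIC))
E
python3 - <<'E'
from h import *
o=get_obs(); print(o)
snap('top');snap('scene')
for n in('top','scene'):
    c=cams.get_calibration(n);print(n,c['fx'],np.linalg.inv(c['view']))
E
```

```text
pics
{'time_s': 0.0, 'qpos': array([-1.2096,  0.3004,  1.5216, -0.    ,  1.3207, -0.0666]), 'joint_vel': array([-0.0005, -0.0002,  0.0002,  0.0011,  0.0011, -0.0021]), 'tau': array([ -0.0015, -53.1813, -35.2732,   0.0708,   0.0245,  -0.0001]), 'ee_pos': array([ 0.2281, -0.5002,  0.2239]), 'eef_rot': array([-1.5707,  0.0012, -1.143 ]), 'force': array([ 0.7935, -0.4705, -0.9548]), 'moment': array([-0.0138,  0.0157, -0.0178]), 'grip_width': 0.0941059688879349}
top 421.9346528143069 [[-0.0037 -0.9864  0.1645  0.3062]
 [-0.9999  0.0064  0.0158 -0.015 ]
 [-0.0167 -0.1644 -0.9863  1.1059]
 [ 0.      0.      0.      1.    ]]
scene 481.95009456125734 [[-0.2374  0.6575 -0.7151  1.2214]
 [ 0.9712  0.1742 -0.1623  0.1572]
 [ 0.0179 -0.733  -0.6799  0.8531]
 [ 0.      0.      0.      1.    ]]
```

View pics/top.png

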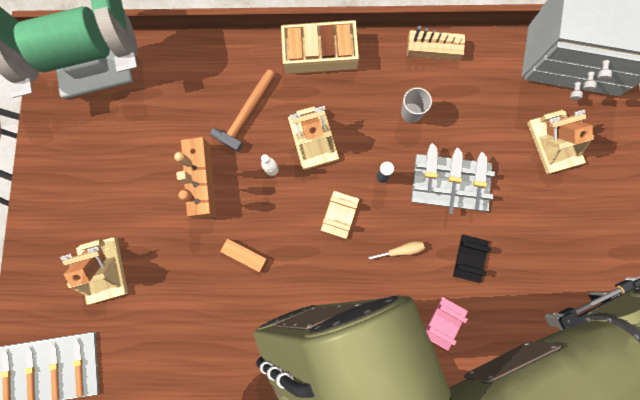

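View pics/scene.png

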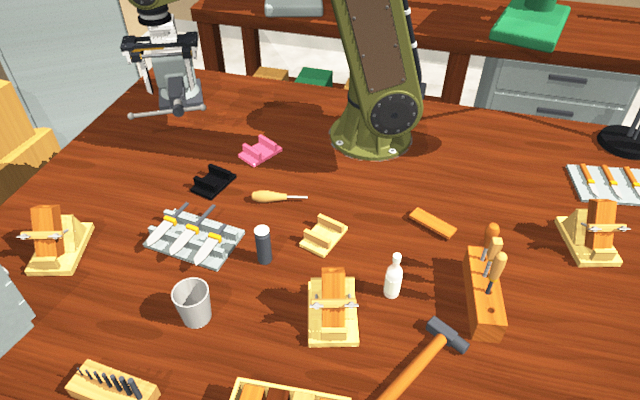

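The stand is on the left of the top view, with the rod's pale square grip at about (183,176). The cradle's bore is at (313,130), the rest at (341,215), and the board at (453,182). I'll enlarge these areas next and measure them.

```bash
python3 - <<'E'
from h import *
def up(n,x0,y0,x1,y1,w,h):
    a=np.load(f'pics/{n}.npz')['p'][y0:y1,x0:x1,::-1]; return cv2.resize(a,(w,h),interpolation=cv2.INTER_CUBIC)
# 4x crops from top: stand+ (165..245,130..220) etc.
A=up('top',165,130,225,220,360,540)   #6x
B=up('top',280,100,365,145,425,225)   #5x
B2=up('top',310,185,365,245,330,315) 
C=up('top',405,140,500,215,435,315)
im=np.zeros((560,795,3),np.uint8)
im[:540,:360]=A; im[:225,365:790]=B; im[235:550,365:795]=C[:,:430]
cv2.imwrite('pics/c1.png',im)
P=world('top')
for u,v in [(183,176),(180,157),(185,195),(193,149),(312,129),(341,215),(346,195),(336,235),(432,170),(457,175),(481,180),(429,181),(414,206),(491,210),(269,160),(387,165)]:
    print((u,v),P[v,u])
E
```

```text
(183, 176) [0.5188 0.3272 0.1689]
(180, 157) [0.5617 0.3337 0.1763]
(185, 195) [0.4751 0.3211 0.1668]
(193, 149) [0.6154 0.3457 0.0572]
(312, 129) [0.6587 0.0368 0.0798]
(341, 215) [ 0.4474 -0.036   0.0096]
(346, 195) [ 0.5005 -0.0497  0.0094]
(336, 235) [ 0.3952 -0.0226  0.0091]
(432, 170) [ 0.5594 -0.2716  0.0385]
(457, 175) [ 0.545  -0.3342  0.0417]
(481, 180) [ 0.5318 -0.3952  0.0402]
(429, 181) [ 0.5298 -0.2619  0.0419]
(414, 206) [ 0.4717 -0.2295 -0.0018]
(491, 210) [ 0.4597 -0.431  -0.0013]
(269, 160) [0.5707 0.1401 0.1095]
(387, 165) [ 0.5574 -0.1474  0.1035]
```

View pics/c1.png

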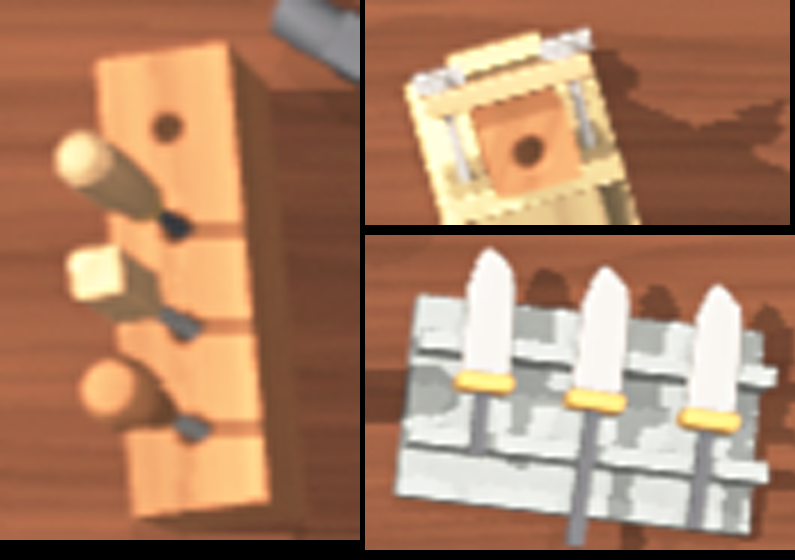

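The enlargement shows the rod in the third hole from the far end, with its grip top at (181,175.5). The empty hole is at the far end at (192.8,151.3) and the bore mouth at (312.6,130.2). On the board, the left blade is short, the middle one long and the right one mid.

```bash
cat >> h.py <<'E'
def ray(f,uv,z):
    a=np.load(f'pics/{f}.npz'); fx,fy,cx,cy=a['k']; M=np.linalg.inv(a['v']); d=M[:3,:3]@[(uv[0]-cx)/fx,(uv[1]-cy)/fy,1]; o=M[:3,3]; return o+d*(z-o[2])/d[2]
E
python3 - <<'E'
from h import *
P=world('top')
print('grip top',ray('top',(181.2,175.5),.168)); 
print('hole',ray('top',(192.8,151.3),.062)); print('bore',ray('top',(312.6,130.2),.124))
c=lambda x,y:(165+x/6,130+y/6)
for q in [(97,58),(230,42),(268,500),(135,517)]: print('stand corner',ray('top',c(*q),.062))
# top face of blank normal
m=np.zeros((400,640),np.uint8); q=np.array([(476,112),(566,97),(578,174),(494,192)])-[365,0]
cv2.fillPoly(m,[np.round(q/5+[280,100]).astype(int)],1); cv2.circle(m,(313,130),5,0,-1)
X=P[m>0]; X=X[~np.isnan(X[:,0])]; ctr=np.median(X,0); X=X[np.abs(X-ctr).max(1)<.04]
for i in range(3):
    ctr=X.mean(0); n=np.linalg.svd(X-ctr)[2][2]; n*=np.sign(n[2]); r=(X-ctr)@n; X=X[np.abs(r)<max(2*r.std(),.002)]
print('blank',len(X),ctr,n,'tilt',np.degrees(np.arccos(n[2])),'az',np.degrees(np.arctan2(n[1],n[0])),'res',r.std())
for q in [(472,108),(570,92),(583,178),(490,197)]:
    u=((q[0]-365)/5+280,q[1]/5+100); a=ray('top',u,.3);b=ray('top',u,.0); t=((ctr-a)@n)/((b-a)@n); print('corner',a+t*(b-a))
u=(312.6,130.2);a=ray('top',u,.3);b=ray('top',u,.0); t=((ctr-a)@n)/((b-a)@n); print('mouth',a+t*(b-a))
s=lambda x,y:(405+(x-365)/435*95,140+(y-235)/315*75)
for n_,q in dict(short=(484,383),long=(595,401),mid=(709,420)).items(): print(n_,ray('top',s(*q),.047))
for q in [(417,296),(765,333),(750,533),(395,495)]: print('board corner',ray('top',s(*q),.012))
# rest rails: points at z ~ .036
w=P[190:242,318:362].reshape(-1,3); k=(w[:,2]>.028)&(w[:,2]<.045)
print(k.sum()); cl=w[k][:,:2]; mm=cl.mean(0); print('rest c',mm); 
print(cv2.minAreaRect((cl*1000).astype(np.float32)))
w=P[185:245,310:370].reshape(-1,3); k=(w[:,2]>.004)&(w[:,2]<.05); print(cv2.minAreaRect((w[k][:,:2]*1000).astype(np.float32)))
crop=np.load('pics/top.npz')['p'][185:245,310:370,::-1]; cv2.imwrite('pics/rest.png',cv2.resize(crop,None,fx=7,fy=7,interpolation=cv2.INTER_CUBIC))
E
```

```text
grip top [0.5202 0.3317 0.168 ]
hole [0.6079 0.3443 0.062 ]
bore [0.6405 0.0331 0.124 ]
stand corner [0.6393 0.376  0.062 ]
stand corner [0.6459 0.3187 0.062 ]
stand corner [0.4468 0.294  0.062 ]
stand corner [0.44   0.3495 0.062 ]
blank 196 [0.6434 0.033  0.1252] [-0.3464 -0.1281  0.9293] tilt 21.67380754716386 az -159.70902918587163 res 0.004721328364027744
corner [0.6587 0.0596 0.1346]
corner [0.6675 0.0124 0.1314]
corner [0.6291 0.0066 0.1163]
corner [0.6191 0.0518 0.1188]
mouth [0.6404 0.0331 0.1241]
short [ 0.5437 -0.2664  0.047 ]
long [ 0.5321 -0.3275  0.047 ]
mid [ 0.5198 -0.3899  0.047 ]
board corner [ 0.6084 -0.2384  0.012 ]
board corner [ 0.5826 -0.438   0.012 ]
board corner [ 0.4554 -0.4209  0.012 ]
board corner [ 0.4805 -0.2209  0.012 ]
269
rest c [ 0.4487 -0.0336]
((449.3316650390625, -33.73223876953125), (69.14116668701172, 72.46540069580078), 71.47725677490234)
((450.26904296875, -32.518775939941406), (154.22901916503906, 156.2876739501953), 88.80369567871094)
```

View pics/rest.png

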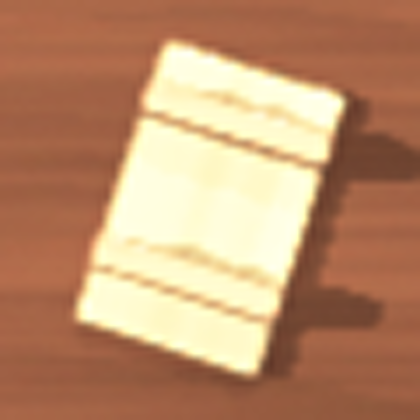

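The rest's centre is at about (212,209) in this crop, which gives (0.448, -0.034) with its x axis at -17.5°. All the measured points agree with the given sizes: the stand is 200 x 56 and its hole spacing fits. The plan is to grip the rod lightly, let it pivot about the jaw axis in the bore mouth, and so tilt it to the bore's lean.

```bash
cat >> h.py <<'E'
def go(x,y,z,yawdeg):
    o=get_obs(); T=R.from_euler('xyz',o['eef_rot']); d=T.inv().apply(np.array([x,y,z])-o['ee_pos'])
    cur=np.degrees(o['eef_rot'][2]); sp=-((yawdeg-cur+180)%360-180)
    print('t',round(o['time_s'],2),'pos',o['ee_pos'],'yaw',round(cur,2),'F',o['force'],'w',round(o['grip_width'],4)); print('shift x %.4f y %.4f z %.4f spin %.2f'%(*d,sp))
E
python3 -c "
from h import *
go(.5205,.3318,.26,-82.7)"
```

```text
t 0.1 pos [ 0.2281 -0.5002  0.2239] yaw -65.49 F [-0.0087 -0.0196 -0.2186] w 0.094
shift x -0.6358 y -0.0354 z 0.6112 spin 17.21
```

```bash
python3 -m handwheel '[{"fingers":-0.1,"x":-0.03,"y":-0.035,"z":0.03,"spin":2},{"fingers":-0.1,"x":-0.065,"y":-0.035,"z":0.063,"spin":5},{"fingers":-0.1,"x":-0.1,"y":-0.035,"z":0.096,"spin":17.2},{"fingers":-0.1,"x":-0.135,"y":-0.035,"z":0.13,"spin":17.2},{"fingers":-0.1,"x":-0.17,"y":-0.035,"z":0.163,"spin":17.2},{"fingers":-0.1,"x":-0.205,"y":-0.035,"z":0.197,"spin":17.2},{"fingers":-0.1,"x":-0.24,"y":-0.035,"z":0.231,"spin":17.2},{"fingers":-0.1,"x":-0.275,"y":-0.035,"z":0.264,"spin":17.2},{"fingers":-0.1,"x":-0.31,"y":-0.035,"z":0.298,"spin":17.2},{"fingers":-0.1,"x":-0.345,"y":-0.035,"z":0.332,"spin":17.2}]' 10
python3 -c "
from h import *
go(.5205,.3318,.26,-82.7)"
```

```text
time_s: 1.1
ee_pos: [0.3872, -0.0468, 0.2595]
eef_rot: [-1.57, -0.0, -1.443]
force: [0.0, -0.5, -0.1]
grip_width: 0.0423
t 1.1 pos [ 0.3872 -0.0468  0.2595] yaw -82.7 F [ 0.0454 -0.4959 -0.1224] w 0.0423
shift x -0.3586 y -0.0005 z 0.1803 spin -0.00
```

```bash
python3 -m handwheel '[{"x":-0.042,"y":0,"z":0.021},{"x":-0.084,"y":0,"z":0.042},{"x":-0.126,"y":0,"z":0.063},{"x":-0.168,"y":0,"z":0.084},{"x":-0.21,"y":0,"z":0.105},{"x":-0.252,"y":0,"z":0.126},{"x":-0.294,"y":0,"z":0.148},{"x":-0.33,"y":0,"z":0.166},{"x":-0.352,"y":0,"z":0.178},{"x":-0.357,"y":0,"z":0.18}]'
python3 -c "
from h import *
go(.5205,.3318,.26,-82.7); snap('wrist','w1'); c=cams.get_calibration('wrist'); print(np.linalg.inv(c['view']),c['fx'])
print(proj('w1',[.5212,.3318,.168]))"
```

```text
t 1.1 pos [ 0.3872 -0.0468  0.2595] yaw -82.7 F [ 0.0454 -0.4959 -0.1224] w 0.0423
shift x -0.3586 y -0.0005 z 0.1803 spin -0.00
[[ 0.1319 -0.9628 -0.2359  0.4569]
 [-0.9913 -0.1285 -0.0298 -0.0312]
 [-0.0016  0.2378 -0.9713  0.4191]
 [ 0.      0.      0.      1.    ]] 281.7686213983466
[-146.5732  -21.7723]validation failed for argument at $[0]...
```

View pics/w1.png

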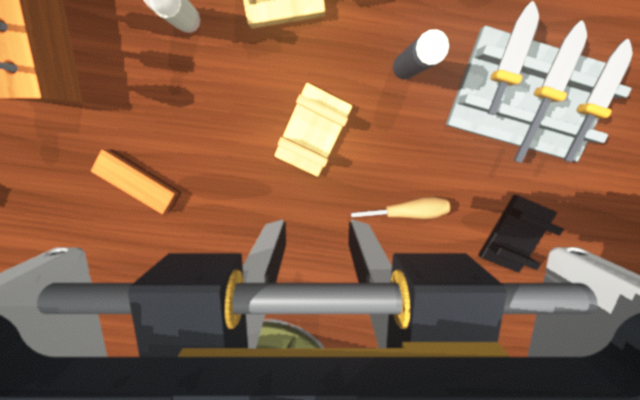

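The move was refused because every field is required, so nothing moved. The picture from the old pose shows the empty rest at (313,130) and the board at (540,95). I'll repeat the move with all the fields.

```bash
python3 -m handwheel '[{"fingers":-0.1,"x":-0.042,"y":0,"z":0.021,"spin":0},{"fingers":-0.1,"x":-0.084,"y":0,"z":0.042,"spin":0},{"fingers":-0.1,"x":-0.126,"y":0,"z":0.063,"spin":0},{"fingers":-0.1,"x":-0.168,"y":0,"z":0.084,"spin":0},{"fingers":-0.1,"x":-0.21,"y":0,"z":0.105,"spin":0},{"fingers":-0.1,"x":-0.252,"y":0,"z":0.126,"spin":0},{"fingers":-0.1,"x":-0.294,"y":0,"z":0.148,"spin":0},{"fingers":-0.1,"x":-0.33,"y":0,"z":0.166,"spin":0},{"fingers":-0.1,"x":-0.352,"y":0,"z":0.178,"spin":0},{"fingers":-0.1,"x":-0.358,"y":0,"z":0.18,"spin":0}]'
python3 - <<'E'
from h import *
snap('wrist','w2'); go(.5205,.3318,.145,-82.7)
for p in ([.5212,.3318,.168],[.6085,.343,.062]): print(proj('w2',p))
E
```

```text
time_s: 2.15
ee_pos: [0.5202, 0.3311, 0.2581]
eef_rot: [-1.572, -0.0, -1.441]
force: [-0.6, 0.1, -0.4]
grip_width: 0.0425
t 2.2 pos [0.52   0.3305 0.2583] yaw -82.61 F [-0.6584  0.9551  0.5886] w 0.0421
shift x -0.0013 y 0.1133 z 0.0009 spin 0.09
[317.4561 203.7113]
[317.4033 110.2786]
```

View pics/w2.png

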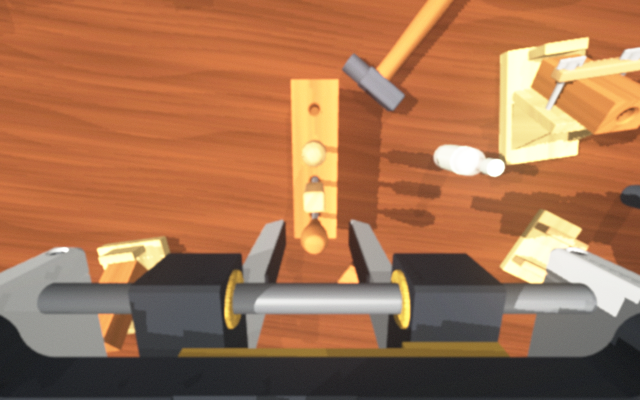

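The rod's grip top is at (314,203), where I predicted (317,204), and the empty hole is at (314,109). That's close enough to descend and grip.

```bash
python3 -m handwheel '[{"fingers":-0.1,"x":-0.003,"y":0.03,"z":0.001,"spin":0},{"fingers":-0.1,"x":-0.003,"y":0.06,"z":0.001,"spin":0},{"fingers":-0.1,"x":-0.003,"y":0.09,"z":0.001,"spin":0},{"fingers":-0.1,"x":-0.003,"y":0.112,"z":0.001,"spin":0},{"fingers":-0.1,"x":-0.003,"y":0.112,"z":0.001,"spin":0},{"fingers":-0.9,"x":-0.003,"y":0.112,"z":0.001,"spin":0},{"fingers":-0.9,"x":-0.003,"y":0.112,"z":0.001,"spin":0},{"fingers":-0.9,"x":-0.003,"y":0.112,"z":0.001,"spin":0},{"fingers":-0.9,"x":-0.003,"y":0.112,"z":0.001,"spin":0},{"fingers":-0.9,"x":-0.003,"y":0.112,"z":0.001,"spin":0}]' 15
python3 - <<'E'
from h import *
go(.5205,.3318,.26,-82.7)
E
```

```text
time_s: 3.2
ee_pos: [0.5211, 0.3324, 0.1487]
eef_rot: [-1.569, 0.0, -1.443]
force: [-0.0, -2.4, 7.2]
grip_width: 0.0198
t 3.2 pos [0.5211 0.3324 0.1487] yaw -82.69 F [-0.009  -2.3561  7.2108] w 0.0198
shift x 0.0004 y -0.1113 z -0.0005 spin 0.01
```

```bash
python3 -m handwheel '[{"fingers":-0.9,"x":0,"y":-0.015,"z":0,"spin":0},{"fingers":-0.9,"x":0,"y":-0.035,"z":0,"spin":0},{"fingers":-0.9,"x":0,"y":-0.055,"z":0,"spin":0},{"fingers":-0.9,"x":0,"y":-0.075,"z":0,"spin":0},{"fingers":-0.9,"x":0,"y":-0.1,"z":0,"spin":0},{"fingers":-0.9,"x":0,"y":-0.13,"z":0,"spin":0},{"fingers":-0.9,"x":0,"y":-0.155,"z":0,"spin":0},{"fingers":-0.9,"x":0,"y":-0.155,"z":0,"spin":0},{"fingers":-0.9,"x":0,"y":-0.155,"z":0,"spin":0},{"fingers":-0.9,"x":0,"y":-0.155,"z":0,"spin":0}]' 15
python3 - <<'E'
from h import *
go(.64,.033,.303,-79.5); print(get_obs()['moment'])
E
```

```text
time_s: 4.2
ee_pos: [0.5204, 0.3322, 0.3011]
eef_rot: [-1.573, -0.001, -1.443]
force: [-0.4, 0.9, -1.0]
grip_width: 0.0197
t 4.2 pos [0.5204 0.3322 0.3011] yaw -82.69 F [-0.3851  0.9396 -1.0393] w 0.0197
shift x 0.3119 y -0.0018 z 0.0806 spin -3.19
[0.1097 0.0425 0.0198]
```

```bash
python3 -m handwheel '[{"fingers":-0.9,"x":0.045,"y":0,"z":0.012,"spin":-1},{"fingers":-0.9,"x":0.09,"y":0,"z":0.024,"spin":-2},{"fingers":-0.9,"x":0.135,"y":0,"z":0.036,"spin":-3.2},{"fingers":-0.9,"x":0.18,"y":0,"z":0.048,"spin":-3.2},{"fingers":-0.9,"x":0.225,"y":0,"z":0.06,"spin":-3.2},{"fingers":-0.9,"x":0.265,"y":0,"z":0.07,"spin":-3.2},{"fingers":-0.9,"x":0.298,"y":0,"z":0.078,"spin":-3.2},{"fingers":-0.9,"x":0.309,"y":0.005,"z":0.0805,"spin":-3.2},{"fingers":-0.9,"x":0.312,"y":0.015,"z":0.0805,"spin":-3.2},{"fingers":-0.9,"x":0.312,"y":0.016,"z":0.0805,"spin":-3.2}]' 15
python3 - <<'E'
from h import *
go(.6405,.033,.283,-79.5)
snap('wrist','w3');snap('scene','s3'); go(.6405,.033,.283,-79.5)
t=[.6405,.033,.1405]
for n in('w3','s3'): print(n,'tip?',proj(n,t),'mouth',proj(n,[.6405,.033,.124]))
a=np.load('pics/w3.npz')['p'][60:360,170:470,::-1]
q=proj('s3',t).astype(int); b=np.load('pics/s3.npz')['p'][q[1]-40:q[1]+40,q[0]-30:q[0]+30,::-1]; print(q)
im=np.hstack([cv2.resize(a,(500,500)),cv2.resize(b,(300,400))[:400].copy() if 0 else cv2.copyMakeBorder(cv2.resize(b,(300,400),interpolation=cv2.INTER_CUBIC),0,100,0,0,cv2.BORDER_CONSTANT)])
cv2.imwrite('pics/c3.png',im)
E
```

```text
time_s: 5.2
ee_pos: [0.6395, 0.0338, 0.284]
eef_rot: [-1.574, 0.001, -1.387]
force: [0.1, 0.4, -1.1]
grip_width: 0.0198
t 5.2 pos [0.6395 0.0338 0.284 ] yaw -79.47 F [ 0.133   0.4279 -1.0798] w 0.0198
shift x 0.0010 y 0.0010 z 0.0008 spin 0.03
t 5.3 pos [0.6398 0.0345 0.2858] yaw -79.41 F [-0.5424  0.2596 -0.8524] w 0.0197
shift x 0.0016 y 0.0028 z 0.0005 spin 0.09
w3 tip? [318.9604 191.0501] mouth [318.8691 187.8884]
s3 tip? [332.506  264.3537] mouth [332.3245 269.8638]
[332 264]
```

View pics/c3.png

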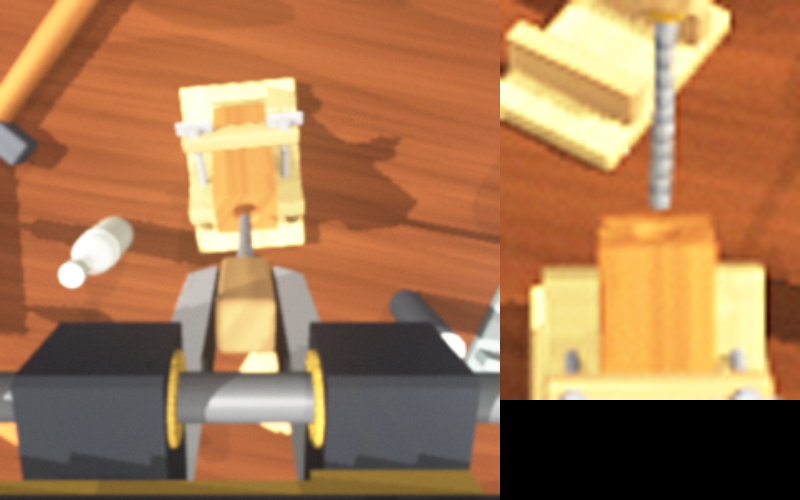

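The rod tip sits right over the bore mouth: (661,208) against (656,238) in the scene crop, about 1–2 mm off sideways, and (244,210) against (247,208) in the wrist view. Next I lower the tip into the mouth with a lighter grip.

```bash
python3 -m handwheel '[{"fingers":-0.9,"x":0.001,"y":0.004,"z":0.001,"spin":0},{"fingers":-0.9,"x":0.001,"y":0.008,"z":0.001,"spin":0},{"fingers":-0.9,"x":0.001,"y":0.012,"z":0.001,"spin":0},{"fingers":-0.9,"x":0.001,"y":0.015,"z":0.001,"spin":0},{"fingers":-0.9,"x":0.001,"y":0.018,"z":0.001,"spin":0},{"fingers":-0.9,"x":0.001,"y":0.021,"z":0.001,"spin":0},{"fingers":-0.9,"x":0.001,"y":0.024,"z":0.001,"spin":0},{"fingers":-0.9,"x":0.001,"y":0.026,"z":0.001,"spin":0},{"fingers":-0.9,"x":0.001,"y":0.026,"z":0.001,"spin":0},{"fingers":-0.9,"x":0.001,"y":0.026,"z":0.001,"spin":0}]' 8
python3 - <<'E'
from h import *
go(.6405,.033,.259,-79.5)
E
```

```text
time_s: 6.3
ee_pos: [0.6415, 0.0323, 0.2605]
eef_rot: [-1.571, -0.0, -1.387]
force: [-0.7, 0.1, -0.5]
grip_width: 0.0197
t 6.3 pos [0.6415 0.0323 0.2605] yaw -79.49 F [-0.7343  0.0527 -0.4881] w 0.0197
shift x -0.0009 y 0.0015 z -0.0008 spin 0.01
```

```bash
python3 -m handwheel '[{"fingers":-0.9,"x":-0.001,"y":0.002,"z":-0.008,"spin":0},{"fingers":-0.9,"x":-0.001,"y":0.003,"z":-0.018,"spin":0},{"fingers":-0.9,"x":-0.001,"y":0.005,"z":-0.028,"spin":0},{"fingers":-0.9,"x":-0.001,"y":0.007,"z":-0.037,"spin":0},{"fingers":-0.9,"x":-0.001,"y":0.010,"z":-0.046,"spin":0},{"fingers":-0.9,"x":-0.001,"y":0.014,"z":-0.055,"spin":0},{"fingers":-0.9,"x":-0.001,"y":0.018,"z":-0.063,"spin":0},{"fingers":-0.9,"x":-0.001,"y":0.022,"z":-0.071,"spin":0},{"fingers":-0.9,"x":-0.001,"y":0.022,"z":-0.072,"spin":0},{"fingers":-0.9,"x":-0.001,"y":0.022,"z":-0.072,"spin":0}]' 5
python3 - <<'E'
from h import *
go(.5703,.020,.2382,-79.5)
snap('scene','s4'); snap('wrist','w4')
a=np.load('pics/w4.npz')['p'][60:360,170:470,::-1]
q=[332,255]; b=np.load('pics/s4.npz')['p'][q[1]-40:q[1]+40,q[0]-30:q[0]+30,::-1]
cv2.imwrite('pics/c4.png',np.hstack([cv2.resize(a,(400,400)),cv2.resize(b,(300,400),interpolation=cv2.INTER_CUBIC)]))
E
```

```text
time_s: 7.3
ee_pos: [0.5705, 0.0201, 0.2387]
eef_rot: [-1.571, -0.0, -1.387]
force: [0.1, 0.8, -0.2]
grip_width: 0.0197
t 7.3 pos [0.5705 0.0201 0.2387] yaw -79.49 F [ 0.1395  0.7674 -0.1553] w 0.0197
shift x 0.0001 y 0.0005 z -0.0002 spin 0.01
```

View pics/c4.png

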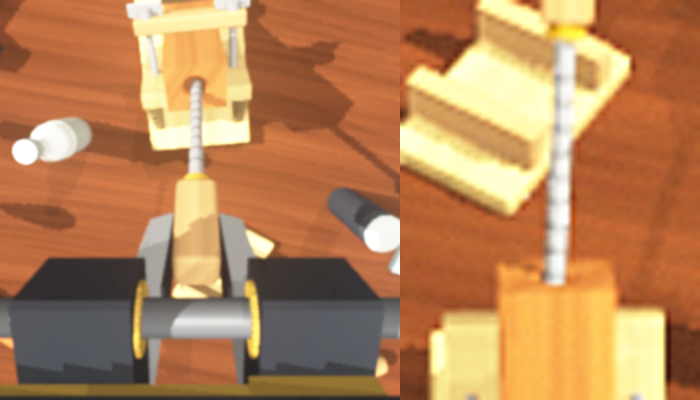

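The rod now leans with the bore, and its tip is in the mouth (hole at (195,85) in the wrist part). I'll feel down slowly, with the grip weak enough to slip before any ramming.

```bash
python3 -m handwheel '[{"fingers":-0.9,"x":0,"y":0.0059,"z":0.0037,"spin":0},{"fingers":-0.9,"x":0,"y":0.0119,"z":0.0074,"spin":0},{"fingers":-0.9,"x":0,"y":0.0178,"z":0.0111,"spin":0},{"fingers":-0.9,"x":0,"y":0.0237,"z":0.0148,"spin":0},{"fingers":-0.9,"x":0,"y":0.0254,"z":0.0159,"spin":0},{"fingers":-0.9,"x":0,"y":0.0271,"z":0.0170,"spin":0},{"fingers":-0.9,"x":0,"y":0.0288,"z":0.0180,"spin":0},{"fingers":-0.9,"x":0,"y":0.0305,"z":0.0191,"spin":0},{"fingers":-0.9,"x":0,"y":0.0322,"z":0.0201,"spin":0},{"fingers":-0.9,"x":0,"y":0.0339,"z":0.0212,"spin":0}]' 9
python3 - <<'E'
from h import *
go(.5703,.020,.2382,-79.5)
m=np.array([.6405,.033,.124]);a=np.array([-.521,-.0966,.848]);d=get_obs()['ee_pos']-m; print('depth',.1427-d@a,'off',d-(d@a)*a, 'axial F',get_obs()['force']@a)
E
```

```text
time_s: 8.4
ee_pos: [0.5914, 0.024, 0.2045]
eef_rot: [-1.571, 0.0, -1.387]
force: [-0.0, 0.4, -0.7]
grip_width: 0.0201
t 8.4 pos [0.5914 0.024  0.2045] yaw -79.49 F [-0.0465  0.3853 -0.7169] w 0.0201
shift x 0.0001 y -0.0337 z -0.0214 spin 0.01
depth 0.047950211381552574 off [0.0002 0.0002 0.0002] axial F -0.6209326648071043
```

```bash
python3 -m handwheel '[{"fingers":-0.9,"x":0,"y":0.0034,"z":0.0021,"spin":0},{"fingers":-0.9,"x":0,"y":0.0068,"z":0.0042,"spin":0},{"fingers":-0.9,"x":0,"y":0.0085,"z":0.0053,"spin":0},{"fingers":-0.9,"x":0,"y":0.0102,"z":0.0064,"spin":0},{"fingers":-0.9,"x":0,"y":0.0119,"z":0.0074,"spin":0},{"fingers":-0.9,"x":0,"y":0.0136,"z":0.0085,"spin":0},{"fingers":-0.9,"x":0,"y":0.0153,"z":0.0095,"spin":0},{"fingers":-0.9,"x":0,"y":0.0165,"z":0.0103,"spin":0},{"fingers":-0.9,"x":0,"y":0.0176,"z":0.0110,"spin":0},{"fingers":-0.9,"x":0,"y":0.0187,"z":0.0117,"spin":0}]' 9
python3 - <<'E'
from h import *
go(.5703,.020,.2382,-79.5)
m=np.array([.6405,.033,.124]);a=np.array([-.521,-.0966,.848]);d=get_obs()['ee_pos']-m; print('depth',.1427-d@a,'off',d-(d@a)*a, 'axial F',get_obs()['force']@a)
E
```

```text
time_s: 9.4
ee_pos: [0.6028, 0.0261, 0.187]
eef_rot: [-1.57, -0.0, -1.387]
force: [-6.6, -0.8, 10.9]
grip_width: 0.0199
t 9.4 pos [0.6028 0.0261 0.187 ] yaw -79.49 F [-6.6233 -0.8099 10.9231] w 0.0199
shift x 0.0001 y -0.0512 z -0.0330 spin 0.01
depth 0.06895004964827903 off [0.0007 0.0002 0.0005] axial F 12.791761209651813
```

Contact: about 13 N, and its direction lies along the bore (31° lean) with the TCP at depth 69 mm. At 48 mm there was no contact. So the bottom is at 65 mm (the grip slipped about 4 mm), and the matching blade is blade_mid. I'll hold for a moment, then withdraw.

```bash
python3 -m handwheel '[{"fingers":-0.9,"x":0,"y":0,"z":0,"spin":0},{"fingers":-0.9,"x":0,"y":0,"z":0,"spin":0},{"fingers":-0.9,"x":0,"y":-0.0042,"z":-0.0026,"spin":0},{"fingers":-0.9,"x":0,"y":-0.0110,"z":-0.0069,"spin":0},{"fingers":-0.9,"x":0,"y":-0.0187,"z":-0.0117,"spin":0},{"fingers":-0.9,"x":0,"y":-0.0271,"z":-0.0170,"spin":0},{"fingers":-0.9,"x":0,"y":-0.0356,"z":-0.0223,"spin":0},{"fingers":-0.9,"x":0,"y":-0.0432,"z":-0.0270,"spin":0},{"fingers":-0.9,"x":0,"y":-0.0483,"z":-0.0302,"spin":0},{"fingers":-0.9,"x":0,"y":-0.0483,"z":-0.0302,"spin":0}]' 12
python3 - <<'E'
from h import *
go(.5703,.020,.2382,-79.5)
E
```

```text
time_s: 10.4
ee_pos: [0.573, 0.0205, 0.2351]
eef_rot: [-1.57, -0.0, -1.387]
force: [-0.0, -0.8, -0.9]
grip_width: 0.02
t 10.4 pos [0.573  0.0205 0.2351] yaw -79.5 F [-0.0377 -0.8448 -0.9317] w 0.02
shift x -0.0000 y -0.0031 z -0.0028 spin 0.00
```

```bash
python3 -m handwheel '[{"fingers":-0.9,"x":0,"y":-0.0048,"z":0.0084,"spin":0},{"fingers":-0.9,"x":0,"y":-0.0091,"z":0.0171,"spin":0},{"fingers":-0.9,"x":0,"y":-0.0127,"z":0.0261,"spin":0},{"fingers":-0.9,"x":0,"y":-0.0157,"z":0.0353,"spin":0},{"fingers":-0.9,"x":0,"y":-0.0180,"z":0.0447,"spin":0},{"fingers":-0.9,"x":0,"y":-0.0197,"z":0.0542,"spin":0},{"fingers":-0.9,"x":0,"y":-0.0207,"z":0.0638,"spin":0},{"fingers":-0.9,"x":0,"y":-0.0211,"z":0.0735,"spin":0},{"fingers":-0.9,"x":0,"y":-0.0211,"z":0.0745,"spin":0},{"fingers":-0.9,"x":0,"y":-0.0211,"z":0.0745,"spin":0}]' 5
python3 - <<'E'
from h import *
go(.6405,.033,.2559,-79.5)
snap('scene','s5')
q=[332,240]; b=np.load('pics/s5.npz')['p'][q[1]-60:q[1]+60,q[0]-60:q[0]+60,::-1]
cv2.imwrite('pics/c5.png',cv2.resize(b,(480,480),interpolation=cv2.INTER_CUBIC))
E
```

```text
time_s: 11.4
ee_pos: [0.6462, 0.0343, 0.2546]
eef_rot: [-1.572, 0.0, -1.387]
force: [-1.1, 0.6, -0.3]
grip_width: 0.0202
t 11.4 pos [0.6462 0.0343 0.2546] yaw -79.48 F [-1.0763  0.5799 -0.2591] w 0.0202
shift x 0.0002 y -0.0013 z -0.0059 spin 0.02
```

View pics/c5.png

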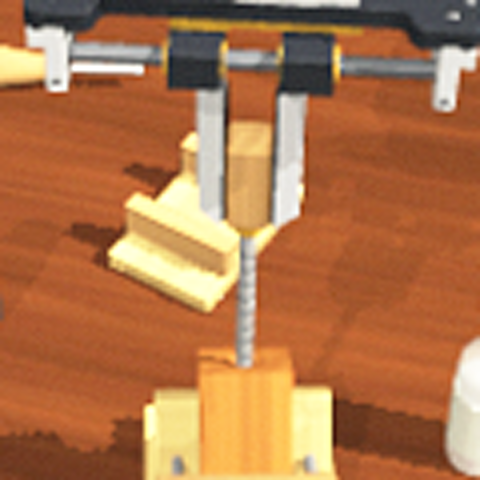

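The rod looks upright again, with its tip at the mouth (245,365). I'll lift it clear, then measure its axis from the scene depth.

```bash
python3 -m handwheel '[{"fingers":-0.9,"x":0,"y":-0.005,"z":0,"spin":0},{"fingers":-0.9,"x":0,"y":-0.015,"z":0,"spin":0},{"fingers":-0.9,"x":0,"y":-0.025,"z":0,"spin":0},{"fingers":-0.9,"x":0,"y":-0.035,"z":0,"spin":0},{"fingers":-0.9,"x":0,"y":-0.045,"z":0,"spin":0},{"fingers":-0.9,"x":0,"y":-0.05,"z":0,"spin":0},{"fingers":-0.9,"x":0,"y":-0.05,"z":0,"spin":0},{"fingers":-0.9,"x":0,"y":-0.05,"z":0,"spin":0},{"fingers":-0.9,"x":0,"y":-0.05,"z":0,"spin":0},{"fingers":-0.9,"x":0,"y":-0.05,"z":0,"spin":0}]' 5
cat > rod.py <<'E'
from h import *
def rod():
    snap('scene','sr'); P=world('sr'); t=get_obs()['ee_pos']; X=P.reshape(-1,3)
    k=(np.hypot(X[:,0]-t[0],X[:,1]-t[1])<.045)&(X[:,2]<t[2]-.045)&(X[:,2]>t[2]-.15); X=X[k]
    for i in range(4):
        c=np.median(X,0); A=np.c_[np.ones(len(X)),X[:,2]-t[2]]
        s=np.linalg.lstsq(A,X[:,:2],rcond=None)[0]; r=np.linalg.norm(X[:,:2]-A@s,axis=1); X=X[r<max(2*np.median(r),.003)]
    print('tcp',t,'n',len(X),'z range',X[:,2].min(),X[:,2].max(),'slope xy',s[1],'at tcp',s[0])
rod()
E
python3 rod.py; python3 -c "
from h import *
go(.5212,.3324,.31,-82.7)"
```

```text
time_s: 12.45
ee_pos: [0.6463, 0.0342, 0.3048]
eef_rot: [-1.571, 0.0, -1.387]
force: [-0.6, -0.1, -1.5]
grip_width: 0.0197
tcp [0.6463 0.0342 0.3049] n 156 z range 0.16643126011087161 0.2590665354216303 slope xy [-0.0092 -0.0088] at tcp [0.6445 0.034 ]
t 12.5 pos [0.6463 0.0342 0.3049] yaw -79.49 F [ 0.2877  0.0885 -2.0028] w 0.0198
shift x -0.3160 y -0.0051 z -0.0686 spin 3.21
```

```bash
python3 -m handwheel '[{"fingers":-0.9,"x":-0.045,"y":-0.01,"z":-0.01,"spin":1},{"fingers":-0.9,"x":-0.09,"y":-0.02,"z":-0.02,"spin":2},{"fingers":-0.9,"x":-0.135,"y":-0.02,"z":-0.03,"spin":3.2},{"fingers":-0.9,"x":-0.18,"y":-0.02,"z":-0.039,"spin":3.2},{"fingers":-0.9,"x":-0.225,"y":-0.02,"z":-0.049,"spin":3.2},{"fingers":-0.9,"x":-0.265,"y":-0.02,"z":-0.058,"spin":3.2},{"fingers":-0.9,"x":-0.298,"y":-0.02,"z":-0.065,"spin":3.2},{"fingers":-0.9,"x":-0.312,"y":-0.02,"z":-0.068,"spin":3.2},{"fingers":-0.9,"x":-0.316,"y":-0.02,"z":-0.069,"spin":3.2},{"fingers":-0.9,"x":-0.316,"y":-0.02,"z":-0.069,"spin":3.2}]' 12
python3 rod.py; python3 -c "
from h import *
go(.5206,.332,.206,-82.7)"
```

```text
time_s: 13.5
ee_pos: [0.5212, 0.3319, 0.3251]
eef_rot: [-1.571, -0.0, -1.443]
force: [-0.4, 0.3, -0.7]
grip_width: 0.0202
tcp [0.5214 0.3313 0.3252] n 162 z range 0.18851429038533207 0.2800204217566812 slope xy [-0.0139 -0.0025] at tcp [0.5191 0.331 ]
t 13.55 pos [0.5214 0.3313 0.3252] yaw -82.74 F [ 0.5313  0.4143 -0.9826] w 0.0201
shift x -0.0008 y 0.1192 z -0.0008 spin -0.04
```

```bash
python3 -m handwheel '[{"fingers":-0.9,"x":-0.001,"y":0.025,"z":-0.0015,"spin":0},{"fingers":-0.9,"x":-0.001,"y":0.05,"z":-0.0015,"spin":0},{"fingers":-0.9,"x":-0.001,"y":0.075,"z":-0.0015,"spin":0},{"fingers":-0.9,"x":-0.001,"y":0.1,"z":-0.0015,"spin":0},{"fingers":-0.9,"x":-0.001,"y":0.115,"z":-0.0015,"spin":0},{"fingers":-0.9,"x":-0.001,"y":0.12,"z":-0.0015,"spin":0},{"fingers":-0.9,"x":-0.001,"y":0.125,"z":-0.0015,"spin":0},{"fingers":-0.9,"x":-0.001,"y":0.13,"z":-0.0015,"spin":0},{"fingers":-0.9,"x":-0.001,"y":0.135,"z":-0.0015,"spin":0},{"fingers":-0.9,"x":-0.001,"y":0.135,"z":-0.0015,"spin":0}]' 8
python3 -c "
from h import *
go(.52,.332,.146,-82.7)"; python3 rod.py
```

```text
time_s: 14.55
ee_pos: [0.5204, 0.3328, 0.1921]
eef_rot: [-1.567, 0.0, -1.444]
force: [1.6, -2.6, 5.1]
grip_width: 0.02
t 14.55 pos [0.5204 0.3328 0.1921] yaw -82.72 F [ 1.6433 -2.6063  5.1336] w 0.02
shift x 0.0007 y 0.0461 z -0.0006 spin -0.02
tcp [0.5204 0.3328 0.1922] n 887 z range 0.042459297796769824 0.14645848737633804 slope xy [-0.3862  0.0436] at tcp [0.4721 0.3322]
```

```bash
python3 -c "
from h import *
q=proj('sr',[.52,.332,.13]).astype(int);print(q)
crop('sr',q[0]-50,q[1]-50,q[0]+50,q[1]+60,5,'c6')"
```

```text
[491 251]
```

View pics/c6.png

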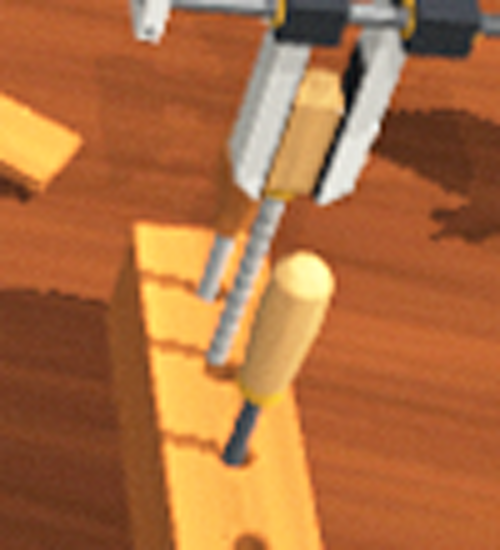

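The rod tip at crop (215,362) looks caught on the rim, with the hole's dark part showing to its lower right at (228,373). I'll work out the offset.

```bash
python3 -c "
from h import *
g=lambda x,y:ray('sr',(441+x/5,201+y/5),.062)
print('tip',g(216,362),'hole part',g(228,373),'file',g(235,462),'awl',g(207,297),'empty',g(250,543))
for s in (-66,-22,22,66):
    p=np.array([.543,.3346])+s/1000*np.array([.992,.127]); q=proj('sr',[*p,.062]); print(s,p,(q-[441,201])*5)
"; python3 -m handwheel '[{"fingers":-0.9,"x":0,"y":-0.004,"z":0,"spin":0},{"fingers":-0.9,"x":0,"y":-0.01,"z":0,"spin":0},{"fingers":-0.9,"x":0,"y":-0.016,"z":0,"spin":0},{"fingers":-0.9,"x":0,"y":-0.018,"z":0,"spin":0},{"fingers":-0.9,"x":0,"y":-0.018,"z":0,"spin":0},{"fingers":-0.9,"x":0,"y":-0.018,"z":0,"spin":0},{"fingers":-0.9,"x":0,"y":-0.018,"z":0,"spin":0},{"fingers":-0.9,"x":0,"y":-0.018,"z":0,"spin":0},{"fingers":-0.9,"x":0,"y":-0.018,"z":0,"spin":0},{"fingers":-0.9,"x":0,"y":-0.018,"z":0,"spin":0}]' 8; python3 rod.py
python3 - <<'E'
from h import *
# tip pixel-based: lowest steel point of the rod near the expected tip
P=world('sr'); t=get_obs()['ee_pos']; X=P.reshape(-1,3)
k=(np.hypot(X[:,0]-t[0],X[:,1]-t[1])<.02)&(X[:,2]<t[2]-.045)&(X[:,2]>.068); Y=X[k]
for lo in np.arange(.066,.19,.015):
    m=(Y[:,2]>=lo)&(Y[:,2]<lo+.015); print('%.3f'%lo,m.sum(),Y[m].mean(0) if m.any() else '')
E
```

```text
tip [0.5201 0.333  0.062 ] hole part [0.5249 0.338  0.062 ] file [0.571 0.341 0.062] awl [0.4846 0.329  0.062 ] empty [0.6095 0.3468 0.062 ]
-66 [0.4775 0.3262] [200.7087 283.6697]
-22 [0.5212 0.3318] [212.9429 363.2852]
22 [0.5648 0.3374] [225.9805 448.1294]
66 [0.6085 0.343 ] [239.9034 538.7348]
time_s: 15.6
ee_pos: [0.5192, 0.3331, 0.2082]
eef_rot: [-1.571, -0.0, -1.443]
force: [0.5, 0.5, -0.3]
grip_width: 0.0198
tcp [0.5192 0.3331 0.2082] n 839 z range 0.05829996151549344 0.16254790038597344 slope xy [-0.3193  0.0062] at tcp [0.4734 0.3279]
0.066 6 [0.5172 0.3333 0.078 ]
0.081 23 [0.5175 0.3323 0.0893]
0.096 21 [0.5172 0.3326 0.1042]
0.111 21 [0.5175 0.3325 0.1192]
0.126 22 [0.5176 0.3326 0.1331]
0.141 26 [0.5178 0.3325 0.1489]
0.156 7 [0.518  0.3325 0.1593]
0.171 0 
0.186 0
```

The force (+x, -y) and the crescent in the picture disagree about which way the hole lies. I'll look once more, with the scene and wrist views combined, now that the tip is lifted.

```bash
python3 -c "
from h import *
snap('wrist','w7'); t=get_obs()['ee_pos']; print(t)
S=np.load('pics/sr.npz')['p'][255:325,465:515,::-1]; W=np.load('pics/w7.npz')['p'][60:210,280:360,::-1]
print('hole in wrist',proj('w7',[.5212,.3318,.062]),proj('w7',[.6085,.343,.062]))
cv2.imwrite('pics/c7.png',np.hstack([cv2.resize(S,(400,560),interpolation=cv2.INTER_CUBIC),cv2.resize(W,(299,560),interpolation=cv2.INTER_CUBIC)]))
"
```

```text
[0.5192 0.3331 0.2082]
hole in wrist [319.3545 190.0309] [319.5292 107.0701]
```

View pics/c7.png

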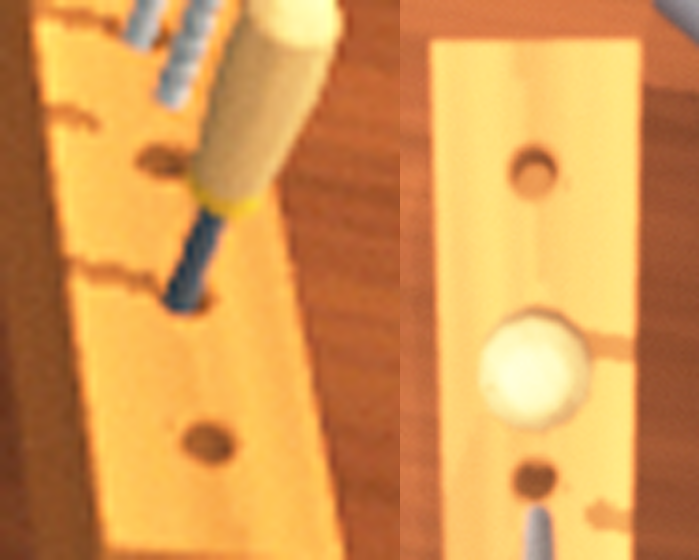

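This shows the holes clearly. In the scene crop the target hole is at (163,160) and the rod tip at (172,100). In the wrist crop the hole is at (535,480) and the rod at (538,515).

```bash
python3 -c "
from h import *
print('scene hole',ray('sr',(485.4,275.0),.062),'empty',ray('sr',(491.1,310.4),.062))
for z in (.062,.0697,.078): print('tip if z',z,ray('sr',(486.6,267.9),z))
print('wrist hole',ray('w7',(316.2,188.6),.062),'empty',ray('w7',(315.9,106.1),.062))
for z in (.0697,.078): print('rod tip wrist z',z,ray('w7',(317,60+508/3.733),z), proj('w7',[.5192,.3331,z]))
a=np.load('pics/sr.npz')['d']; print(a[258:272,482:491])
P=world('sr'); print(P[266,485:489])
"
```

```text
scene hole [0.5239 0.3355 0.062 ] empty [0.6114 0.347  0.062 ]
tip if z 0.062 [0.5036 0.3379 0.062 ]
tip if z 0.0697 [0.5106 0.3361 0.0697]
tip if z 0.078 [0.5181 0.3342 0.078 ]
wrist hole [0.5224 0.3355 0.062 ] empty [0.609  0.3469 0.062 ]
rod tip wrist z 0.0697 [0.5159 0.3338 0.0697] [317.9902 193.1929]
rod tip wrist z 0.078 [0.5179 0.334  0.078 ] [318.0207 194.9681]
[[1.0365 1.0343 1.0362 1.0478 1.0428 1.0452 0.9834 0.9813 0.9797]
 [1.0374 1.0397 1.0371 1.0441 1.0368 0.987  0.9865 0.9819 0.9821]
 [1.0378 1.0372 1.052  1.0443 1.0421 0.9913 0.9866 0.9808 0.9813]
 [1.045  1.0451 1.0477 1.0373 0.9967 0.9909 0.9886 0.9886 0.9848]
 [1.0358 1.0356 1.039  1.0359 0.9924 0.9906 0.9897 0.9906 0.9883]
 [1.0334 1.0318 1.0312 1.0355 0.9918 0.99   0.9908 0.9897 1.0326]
 [1.0303 1.0291 1.0314 1.0008 0.9951 0.995  0.993  0.9936 1.0295]
 [1.0274 1.0273 1.0287 0.9971 0.992  0.9934 0.9958 1.0288 1.0275]
 [1.0284 1.0283 1.0243 0.9996 0.9977 0.9946 0.9994 1.0276 1.0273]
 [1.0256 1.0241 1.0247 1.0037 0.9991 0.9973 0.9992 1.026  1.0264]
 [1.0222 1.0249 1.0245 1.0054 1.0032 1.0012 1.023  1.0222 1.0232]
 [1.0211 1.0229 1.0207 1.0225 1.0228 1.0231 1.0176 1.0188 1.0226]
 [1.0188 0.     1.0199 1.0194 1.0199 1.0193 1.0212 1.0176 0.9389]
 [1.0203 1.0184 1.0175 1.0155 1.0172 1.014  1.0143 1.021  0.9399]]
[[0.5174 0.33   0.082 ]
 [0.5183 0.3317 0.0836]
 [0.5199 0.3332 0.0859]
 [0.5161 0.336  0.0823]]
```

Both cameras agree: the hole lies about 5 mm further in +x and 1.4 mm in +y from the tip. The rod slipped to about 130 mm below the TCP. I'll correct for both and insert.

```bash
python3 -m handwheel '[{"fingers":-0.9,"x":-0.0008,"y":0,"z":0.0025,"spin":0},{"fingers":-0.9,"x":-0.0008,"y":0,"z":0.0049,"spin":0},{"fingers":-0.9,"x":-0.0008,"y":0.005,"z":0.0049,"spin":0},{"fingers":-0.9,"x":-0.0008,"y":0.01,"z":0.0049,"spin":0},{"fingers":-0.9,"x":-0.0008,"y":0.015,"z":0.0049,"spin":0},{"fingers":-0.9,"x":-0.0008,"y":0.02,"z":0.0049,"spin":0},{"fingers":-0.9,"x":-0.0008,"y":0.025,"z":0.0049,"spin":0},{"fingers":-0.9,"x":-0.0008,"y":0.03,"z":0.0049,"spin":0},{"fingers":-0.9,"x":-0.0008,"y":0.03,"z":0.0049,"spin":0},{"fingers":-0.9,"x":-0.0008,"y":0.03,"z":0.0049,"spin":0}]' 8
python3 -c "
from h import *
go(.524,.3345,.14,-82.7)"
```

```text
time_s: 16.7
ee_pos: [0.524, 0.3346, 0.1783]
eef_rot: [-1.571, -0.0, -1.443]
force: [0.3, 0.6, -1.2]
grip_width: 0.0197
t 16.7 pos [0.524  0.3346 0.1783] yaw -82.69 F [ 0.344   0.5974 -1.1628] w 0.0197
shift x 0.0001 y 0.0383 z -0.0000 spin 0.01
```

It's in the hole with no contact force. Now I lower it to the floor and release.

```bash
python3 -m handwheel '[{"fingers":-0.9,"x":0,"y":0.01,"z":0,"spin":0},{"fingers":-0.9,"x":0,"y":0.02,"z":0,"spin":0},{"fingers":-0.9,"x":0,"y":0.028,"z":0,"spin":0},{"fingers":-0.9,"x":0,"y":0.034,"z":0,"spin":0},{"fingers":-0.9,"x":0,"y":0.038,"z":0,"spin":0},{"fingers":-0.9,"x":0,"y":0.04,"z":0,"spin":0},{"fingers":-0.1,"x":0,"y":0.04,"z":0,"spin":0},{"fingers":-0.1,"x":0,"y":0.04,"z":0,"spin":0},{"fingers":-0.1,"x":0,"y":0.04,"z":0,"spin":0},{"fingers":-0.1,"x":0,"y":0.04,"z":0,"spin":0}]' 8
python3 -c "
from h import *
go(.524,.3345,.28,-82.7)"
```

```text
time_s: 17.7
ee_pos: [0.5241, 0.3346, 0.1385]
eef_rot: [-1.57, 0.0, -1.443]
force: [1.0, 0.2, 0.7]
grip_width: 0.0421
t 17.7 pos [0.5241 0.3346 0.1385] yaw -82.69 F [1.0107 0.1822 0.6593] w 0.0421
shift x 0.0001 y -0.1415 z -0.0001 spin 0.01
```

```bash
python3 -m handwheel '[{"fingers":-0.1,"x":0,"y":-0.01,"z":0,"spin":0},{"fingers":-0.1,"x":0,"y":-0.025,"z":0,"spin":0},{"fingers":-0.1,"x":0,"y":-0.05,"z":0,"spin":0},{"fingers":-0.1,"x":0,"y":-0.09,"z":0,"spin":0},{"fingers":-0.1,"x":0,"y":-0.13,"z":0,"spin":0},{"fingers":-0.1,"x":0.02,"y":-0.14,"z":0,"spin":2},{"fingers":-0.1,"x":0.06,"y":-0.14,"z":0,"spin":5},{"fingers":-0.1,"x":0.11,"y":-0.14,"z":0,"spin":10},{"fingers":-0.1,"x":0.16,"y":-0.14,"z":0,"spin":15},{"fingers":-0.1,"x":0.20,"y":-0.14,"z":0,"spin":15}]' 8
python3 - <<'E'
from h import *
snap('top','t8'); P=world('t8').reshape(-1,3)
for lo,hi in((.155,.17),(.13,.155),(.1,.13)):
    k=(np.abs(P[:,0]-.522)<.018)&(np.abs(P[:,1]-.334)<.03)&(P[:,2]>lo)&(P[:,2]<hi); print(k.sum(),P[k].mean(0) if k.any() else 0, P[k][:,2].max() if k.any() else 0)
go(.5198,-.3899,.2,-97.7)
E
```

```text
time_s: 18.7
ee_pos: [0.5495, 0.1338, 0.28]
eef_rot: [-1.569, 0.0, -1.709]
force: [-0.2, 0.2, -0.2]
grip_width: 0.0422
86 [0.5188 0.3307 0.1656] 0.16986979914475142
42 [0.5151 0.3268 0.1429] 0.1549632712445208
17 [0.5162 0.3275 0.1243] 0.12934755197042214
t 18.75 pos [0.5502 0.1295 0.2801] yaw -97.94 F [ 0.2372 -4.7371 -0.0653] w 0.0424
shift x 0.5185 y 0.0806 z 0.0414 spin -0.24
```

The grip top reads 166–169 mm at the hole's position, so the rod is standing. Next I go over to the right-hand blade (mid).

```bash
python3 -m handwheel '[{"fingers":-0.1,"x":0.03,"y":0,"z":0.003,"spin":0},{"fingers":-0.1,"x":0.075,"y":0,"z":0.006,"spin":0},{"fingers":-0.1,"x":0.123,"y":0,"z":0.01,"spin":0},{"fingers":-0.1,"x":0.171,"y":0,"z":0.014,"spin":0},{"fingers":-0.1,"x":0.219,"y":0,"z":0.018,"spin":0},{"fingers":-0.1,"x":0.267,"y":0,"z":0.022,"spin":0},{"fingers":-0.1,"x":0.315,"y":0,"z":0.026,"spin":0},{"fingers":-0.1,"x":0.363,"y":0,"z":0.03,"spin":0},{"fingers":-0.1,"x":0.411,"y":0,"z":0.034,"spin":0},{"fingers":-0.1,"x":0.45,"y":0,"z":0.038,"spin":0}]' 8
python3 -c "
from h import *
go(.5198,-.3899,.2,-97.7)"
```

```text
time_s: 19.75
ee_pos: [0.5263, -0.3173, 0.2799]
eef_rot: [-1.569, -0.001, -1.706]
force: [1.0, 0.4, 0.5]
grip_width: 0.0423
t 19.75 pos [ 0.5263 -0.3173  0.2799] yaw -97.74 F [1.0125 0.358  0.5243] w 0.0423
shift x 0.0727 y 0.0799 z 0.0032 spin -0.04
```

```bash
python3 -m handwheel '[{"fingers":-0.1,"x":0.03,"y":0.01,"z":0.001,"spin":0},{"fingers":-0.1,"x":0.06,"y":0.03,"z":0.003,"spin":0},{"fingers":-0.1,"x":0.073,"y":0.06,"z":0.003,"spin":0},{"fingers":-0.1,"x":0.073,"y":0.08,"z":0.003,"spin":0},{"fingers":-0.1,"x":0.073,"y":0.1,"z":0.003,"spin":0},{"fingers":-0.1,"x":0.073,"y":0.11,"z":0.003,"spin":0},{"fingers":-0.1,"x":0.073,"y":0.11,"z":0.003,"spin":0},{"fingers":-0.1,"x":0.073,"y":0.11,"z":0.003,"spin":0},{"fingers":-0.1,"x":0.073,"y":0.11,"z":0.003,"spin":0},{"fingers":-0.1,"x":0.073,"y":0.11,"z":0.003,"spin":0}]' 8
python3 - <<'E'
from h import *
go(.5198,-.3899,.06,-97.7)
snap('wrist','w9'); a=np.load('pics/w9.npz'); P=world('w9')
h=cv2.cvtColor(a['p'],cv2.COLOR_RGB2HSV); m=((h[...,0]>18)&(h[...,0]<32)&(h[...,1]>120)&(h[...,2]>120)).astype(np.uint8)
n,l,s,c=cv2.connectedComponentsWithStats(m)
for i in range(1,n):
    if s[i,4]>60:
        k=l==i; print(s[i],c[i],'depth med',np.nanmedian(P[k],0),'ray .048',ray('w9',c[i],.048), 'rect',cv2.minAreaRect((P[k][:,:2]*1000)[~np.isnan(P[k][:,0])].astype(np.float32)))
E
```

```text
time_s: 20.75
ee_pos: [0.5204, -0.3877, 0.1694]
eef_rot: [-1.57, -0.001, -1.705]
force: [0.4, 0.9, 0.4]
grip_width: 0.0423
t 20.75 pos [ 0.5204 -0.3877  0.1694] yaw -97.68 F [0.3731 0.9098 0.3672] w 0.0423
shift x 0.0021 y 0.1094 z -0.0004 spin 0.02
[445   0  26  73 392] [456.7551  31.9439] depth med [ 0.6657 -0.5501  0.0092] ray .048 [ 0.6548 -0.5316  0.048 ] rect ((659.8680419921875, -551.5447998046875), (75.04471588134766, 2.242755174636841), 15.619919776916504)
[476  46  14  26  85] [481.0471  58.3176] depth med [ 0.6328 -0.5652  0.0259] ray .048 [ 0.6299 -0.5533  0.048 ] rect ((632.1575317382812, -565.3040771484375), (21.361520767211914, 2.2850286960601807), 13.520456314086914)
[485  47  52  64 689] [513.6807  72.5065] depth med [ 0.6131 -0.5709  0.0629] ray .048 [ 0.6136 -0.5833  0.048 ] rect ((604.6116943359375, -584.4468994140625), (73.13298034667969, 40.67876052856445), 60.32437515258789)
[561  61  22  23 123] [570.4146  74.1707] depth med [ 0.6052 -0.6544  0.0241] ray .048 [ 0.6051 -0.6355  0.048 ] rect ((610.4298706054688, -639.6634521484375), (62.121856689453125, 14.29659
[... 654 characters left out ...]
 10.512812614440918), 81.86084747314453)
[ 31 236  47  10 119] [ 52.9076 240.5378] depth med [ 0.4994 -0.0581  0.0069] ray .048 [ 0.5106 -0.1011  0.048 ] rect ((499.8001403808594, -56.406654357910156), (51.98775863647461, 4.170203685760498), 67.71551513671875)
[225 271  18  58 465] [230.9161 299.8387] depth med [ 0.5498 -0.3682  0.2658] ray .048 [ 0.415  -0.2746  0.048 ] rect ((547.2501220703125, -367.7290954589844), (1.7779024839401245, 14.919136047363281), 81.6195297241211)
[392 270  18  58 414] [403.2343 294.7995] depth med [ 0.5454 -0.412   0.2659] ray .048 [ 0.3954 -0.4675  0.048 ] rect ((542.5061645507812, -411.7999267578125), (1.8496828079223633, 13.65451431274414), 81.84806060791016)
```

The wrist camera places the mid blade's guard at (0.5235, -0.389), yaw -8°, 47 mm up. In the top crop its tang measures about 62 mm. I'll descend and grip it across the width.

```bash
python3 -m handwheel '[{"fingers":-0.1,"x":0.001,"y":0.03,"z":0.0035,"spin":0.3},{"fingers":-0.1,"x":0.001,"y":0.06,"z":0.0035,"spin":0.3},{"fingers":-0.1,"x":0.001,"y":0.09,"z":0.0035,"spin":0.3},{"fingers":-0.1,"x":0.001,"y":0.11,"z":0.0035,"spin":0.3},{"fingers":-0.1,"x":0.001,"y":0.121,"z":0.0035,"spin":0.3},{"fingers":-0.1,"x":0.001,"y":0.127,"z":0.0035,"spin":0.3},{"fingers":-0.1,"x":0.001,"y":0.127,"z":0.0035,"spin":0.3},{"fingers":-0.6,"x":0.001,"y":0.127,"z":0.0035,"spin":0.3},{"fingers":-0.6,"x":0.001,"y":0.127,"z":0.0035,"spin":0.3},{"fingers":-0.6,"x":0.001,"y":0.127,"z":0.0035,"spin":0.3}]' 30
python3 -c "
from h import *
go(.5237,-.3892,.15,-97.7)"
```

```text
time_s: 21.8
ee_pos: [0.5239, -0.3894, 0.0425]
eef_rot: [-1.569, -0.001, -1.71]
force: [-0.6, -0.3, 5.0]
grip_width: 0.0318
t 21.8 pos [ 0.5239 -0.3894  0.0425] yaw -97.99 F [-0.5905 -0.2519  4.9599] w 0.0318
shift x -0.0001 y -0.1075 z -0.0000 spin -0.29
```

```bash
python3 -m handwheel '[{"fingers":-0.6,"x":0,"y":-0.01,"z":0,"spin":0},{"fingers":-0.6,"x":0,"y":-0.025,"z":0,"spin":0},{"fingers":-0.6,"x":0,"y":-0.045,"z":0,"spin":0},{"fingers":-0.6,"x":0,"y":-0.07,"z":0,"spin":0},{"fingers":-0.6,"x":0,"y":-0.095,"z":0,"spin":0},{"fingers":-0.6,"x":0,"y":-0.12,"z":0,"spin":0},{"fingers":-0.6,"x":0,"y":-0.138,"z":0,"spin":0},{"fingers":-0.6,"x":0,"y":-0.14,"z":0,"spin":0},{"fingers":-0.6,"x":0,"y":-0.14,"z":0,"spin":0},{"fingers":-0.6,"x":0,"y":-0.14,"z":0,"spin":0}]' 30
python3 - <<'E'
from h import *
for f in('w1','top','w3'):
    P=world(f); X=P.reshape(-1,3); k=(np.hypot(X[:,0]-.449,X[:,1]+.034)<.075)&(X[:,2]>.026)&(X[:,2]<.042); Y=X[k][:,:2]
    best=None
    for th in np.radians(np.arange(-30,-5,.5)):
        u=np.array([np.cos(th),np.sin(th)]); p=Y@u; q=Y@[-u[1],u[0]]; 
        hgt=np.histogram(p,bins=np.arange(p.min(),p.max()+.002,.002))[0]; sc=(hgt.astype(float)**2).sum()
        if best is None or sc>best[0]: best=(sc,np.degrees(th),p,q,u)
    sc,th,p,q,u=best; print(f,len(Y),'yaw',th,'p range',np.percentile(p,[1,99]),'q',np.percentile(q,[1,99]))
    c=np.percentile(p,[1,99]).mean()*u+np.percentile(q,[1,99]).mean()*np.array([-u[1],u[0]]); print('centre',c)
go(.450,-.034,.18,-107.5)
E
```

```text
time_s: 22.8
ee_pos: [0.5231, -0.3888, 0.1802]
eef_rot: [-1.572, 0.001, -1.71]
force: [0.6, 0.6, -1.8]
grip_width: 0.0318
w1 1006 yaw -18.5 p range [0.4013 0.4725] q [0.08   0.1482]
centre [ 0.4505 -0.0305]
top 277 yaw -18.5 p range [0.4008 0.4724] q [0.0763 0.1447]
centre [ 0.4491 -0.0337]
w3 113 yaw -18.5 p range [0.4022 0.473 ] q [0.0806 0.1489]
centre [ 0.4514 -0.03  ]
t 22.8 pos [ 0.5231 -0.3888  0.1802] yaw -97.99 F [ 0.5784  0.6036 -1.7576] w 0.0318
shift x -0.3412 y 0.0007 z -0.1217 spin 9.51
```

```bash
python3 -m handwheel '[{"fingers":-0.6,"x":-0.025,"y":0,"z":-0.009,"spin":0},{"fingers":-0.6,"x":-0.06,"y":0,"z":-0.021,"spin":2},{"fingers":-0.6,"x":-0.1,"y":0,"z":-0.035,"spin":4},{"fingers":-0.6,"x":-0.145,"y":0,"z":-0.051,"spin":6},{"fingers":-0.6,"x":-0.19,"y":0,"z":-0.067,"spin":8},{"fingers":-0.6,"x":-0.235,"y":0,"z":-0.083,"spin":10},{"fingers":-0.6,"x":-0.28,"y":0,"z":-0.099,"spin":10.5},{"fingers":-0.6,"x":-0.315,"y":0,"z":-0.111,"spin":10.5},{"fingers":-0.6,"x":-0.338,"y":0,"z":-0.1195,"spin":10.5},{"fingers":-0.6,"x":-0.344,"y":0,"z":-0.1216,"spin":10.5}]' 30
python3 - <<'E'
from h import *
go(.4505,-.031,.043,-108.5)
E
```

```text
time_s: 23.8
ee_pos: [0.45, -0.0296, 0.1807]
eef_rot: [-1.572, -0.0, -1.891]
force: [0.4, -0.9, -1.3]
grip_width: 0.0317
t 23.8 pos [ 0.45   -0.0296  0.1807] yaw -108.36 F [ 0.4141 -0.9473 -1.3142] w 0.0317
shift x 0.0012 y 0.1377 z 0.0011 spin 0.14
```

```bash
python3 -m handwheel '[{"fingers":-0.6,"x":0.001,"y":0.02,"z":0.001,"spin":0.1},{"fingers":-0.6,"x":0.001,"y":0.05,"z":0.001,"spin":0.1},{"fingers":-0.6,"x":0.001,"y":0.08,"z":0.001,"spin":0.1},{"fingers":-0.6,"x":0.001,"y":0.105,"z":0.001,"spin":0.1},{"fingers":-0.6,"x":0.001,"y":0.12,"z":0.001,"spin":0.1},{"fingers":-0.6,"x":0.001,"y":0.127,"z":0.001,"spin":0.1},{"fingers":-0.6,"x":0.001,"y":0.131,"z":0.001,"spin":0.1},{"fingers":-0.6,"x":0.001,"y":0.134,"z":0.001,"spin":0.1},{"fingers":-0.6,"x":0.001,"y":0.136,"z":0.001,"spin":0.1},{"fingers":-0.6,"x":0.001,"y":0.137,"z":0.001,"spin":0.1}]' 30
python3 - <<'E'
from h import *
go(.4505,-.031,.043,-108.5)
E
```

```text
time_s: 24.8
ee_pos: [0.4517, -0.0328, 0.0445]
eef_rot: [-1.57, 0.0, -1.895]
force: [-0.3, 0.6, -0.6]
grip_width: 0.0319
t 24.8 pos [ 0.4517 -0.0328  0.0445] yaw -108.59 F [-0.3201  0.6368 -0.6268] w 0.0319
shift x -0.0014 y 0.0015 z -0.0017 spin -0.09
```

```bash
python3 -m handwheel '[{"fingers":-0.6,"x":0,"y":0.001,"z":0,"spin":0},{"fingers":-0.6,"x":0,"y":0.0015,"z":0,"spin":0},{"fingers":-0.6,"x":0,"y":0.002,"z":0,"spin":0},{"fingers":-0.2,"x":0,"y":0.002,"z":0,"spin":0},{"fingers":-0.1,"x":0,"y":0.002,"z":0,"spin":0},{"fingers":-0.1,"x":0,"y":0.002,"z":0,"spin":0},{"fingers":-0.1,"x":0,"y":0.002,"z":0,"spin":0},{"fingers":-0.1,"x":0,"y":-0.01,"z":0,"spin":0},{"fingers":-0.1,"x":0,"y":-0.03,"z":0,"spin":0},{"fingers":-0.1,"x":0,"y":-0.06,"z":0,"spin":0}]' 30
python3 -m handwheel '[{"fingers":-0.1,"x":0,"y":-0.04,"z":0,"spin":0},{"fingers":-0.1,"x":0,"y":-0.08,"z":0,"spin":0},{"fingers":-0.1,"x":0,"y":-0.12,"z":0,"spin":0},{"fingers":-0.1,"x":0.03,"y":-0.14,"z":0,"spin":0},{"fingers":-0.1,"x":0.07,"y":-0.14,"z":0,"spin":0},{"fingers":-0.1,"x":0.11,"y":-0.14,"z":-0.02,"spin":0},{"fingers":-0.1,"x":0.15,"y":-0.14,"z":-0.04,"spin":0},{"fingers":-0.1,"x":0.19,"y":-0.14,"z":-0.06,"spin":0},{"fingers":-0.1,"x":0.22,"y":-0.14,"z":-0.07,"spin":0},{"fingers":-0.1,"x":0.22,"y":-0.14,"z":-0.07,"spin":0}]'
python3 - <<'E'
from h import *
snap('top','t10'); snap('scene','s10')
a=np.load('pics/t10.npz'); P=world('t10'); h=cv2.cvtColor(a['p'],cv2.COLOR_RGB2HSV)
m=((h[...,0]>18)&(h[...,0]<32)&(h[...,1]>130)&(h[...,2]>120)).astype(np.uint8); n,l,s,c=cv2.connectedComponentsWithStats(m)
for i in range(1,n):
    if s[i,4]>15 and 300<c[i][0]<500 and 150<c[i][1]<250: print(s[i],c[i],ray('t10',c[i],.047),np.nanmedian(P[l==i],0))
T=a['p'][100:250,165:500,::-1]; S=np.load('pics/s10.npz')['p'][190:340,130:530,::-1]
cv2.imwrite('pics/fin.png',np.vstack([cv2.resize(T,(670,300),interpolation=cv2.INTER_CUBIC),cv2.resize(S,(670,251),interpolation=cv2.INTER_CUBIC)]))
E
```

```text
time_s: 25.8
ee_pos: [0.4508, -0.0327, 0.1048]
eef_rot: [-1.573, -0.0, -1.895]
force: [0.7, 0.2, 0.4]
grip_width: 0.042
time_s: 26.8
ee_pos: [0.3132, -0.2208, 0.2452]
eef_rot: [-1.57, -0.001, -1.899]
force: [0.6, -0.6, -0.1]
grip_width: 0.0426
```

View pics/fin.png

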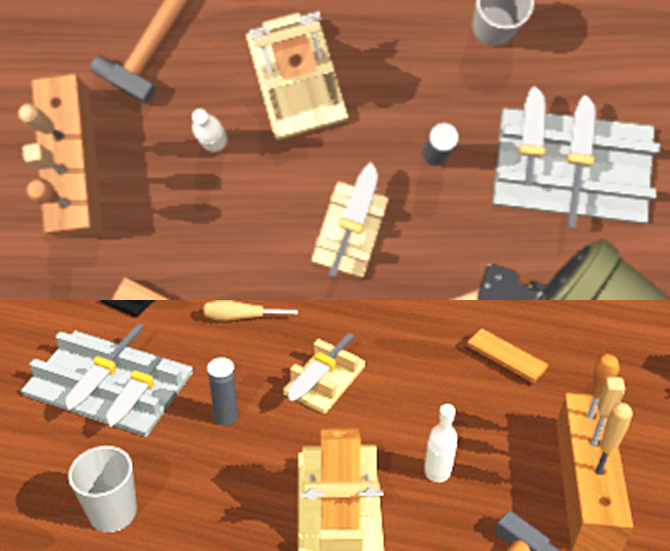

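The final picture shows the blade across the rest with its guard between the rails at (351,224), the rod upright in the stand, and the other two blades and the bystanders where they were. One numeric check, then I hand in.

```bash
python3 - <<'E'
from h import *
g=ray('t10',(165+351/2,100+224/2),.047); d=g[:2]-[.4491,-.0337]; t=np.radians(-18.5); print('guard in rest',d@[np.cos(t),np.sin(t)],d@[-np.sin(t),np.cos(t)])
P=world('t10')
for q in [(370,168),(345,245),(336,268)]: print(P[100+q[1]//2,165+q[0]//2])
print(get_obs()['time_s'],get_obs()['force']); workorder.hand_in()
E
```

```text
guard in rest 0.001207403429721636 -3.534358153583186e-05
[ 0.5228 -0.0592  0.0447]
[ 0.4255 -0.0251  0.0416]
[ 0.3953 -0.0148  0.0388]
26.9 [0.2649 0.2902 0.3204]
the job is handed in; nothing more can be done
```

The job is done and handed in at 26.9 s of the 72 s allowed; no verdict was reported.

**Bore:** The rod was gripped lightly and tilted to the bore's lean in its mouth, then fed down slowly. There was no contact at 48 mm. With the TCP at 69 mm the force was about 13 N along the bore. That fits a 65 mm bore with about 4 mm of slip in the grip, so the match is blade_mid.

**Rod:** The first try at putting it back caught on the rim of the hole with about 5 N, and the rod slipped about 8 mm in the grip. I lifted it, corrected by about 5 mm and put it back in its own hole. It stands upright, with its grip top at 166–169 mm.

**Blade:** blade_mid now lies across the rails of the rest. Its guard is about 1 mm from the centre and between the rails. Depth readings along it were 39 to 45 mm. Read literally they suggest a lean of about 0.045 rad, but they are noisy and still inside the 0.1 rad limit.

**Rest of the bench:** In the last picture the other two blades, the awl, the file and the bystanders in view look unmoved, and the arm touches nothing. I checked these by eye only. The top and wrist cameras disagreed by 2–4 mm on positions, which caused the rim contact.

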